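# Shift the carving machine's gearbox into third

### The arm

A 7-joint arm with a two-finger parallel gripper is mounted at the origin on the work surface. World frame = base frame: x ahead of the robot, y to its left, z up, the work surface at z = 0. Lengths are in m, angles in rad, forces in N, time in s.
With the tool pointing down it reaches from about 0.425 to 0.925 m from the base axis. Payload 6.8 kg.
Tool frame: the origin (TCP) lies at the very end of the fingers, on their centre line; the grasp point (between the pads) lies 19 mm behind it; z points along the fingers, y is the line along which they close (so a half turn about z gives the same grasp; the last joint's range is limited). The gripper opens to 85 mm and grips with 20 to 120 N. Pads are 22 mm wide; open, the fingers measure 114 mm over their backs; the gripper's body (76 mm by 85 mm) begins 54 mm behind the grasp point. The pads swing forward as they close: fully open they stand 13 mm farther back than shut.
Start: joints at [-1.438, 0.477, 0.022, 1.555, -0.011, 1.109, -0.083], TCP at [0.161, 0.656, 0.231] pointing down, gripper open.
Joint ranges: [-2.96, 2.96], [-0.34, 2.1], [-1.41, 1.46], [0.24, 2.44], [-1.37, 4.51], [0.17, 1.92], [-2.96, 2.96]. Speed limits (rad/s): [2.39, 2.39, 3.14, 3.14, 3.14, 3.14, 3.14].

### API

Orientations are given as a rotation vector (axis times angle).
In Python, from bench import monitor, optics, r gives the robot as it stands.
- The arm moves only by the shell command python3 -m crank 'ROWS' [OPENING] [FORCE]. ROWS is JSON, a list of rows, each a list of 2 entries, a list of its own where there are three numbers: the shift along the tool's x, y, z in cm, then the turn, a rotation vector about the tool's x, y, z in rad. A call has 1 to 5 rows; each row shifts and turns the commanded pose from where the row before left it, along the tool's axes as they then stand; what a row does not reach is not made up. A row lasts 1/10 s, in which the tool goes at most 50 mm and 8.59 degrees, less where a joint would pass 70% of its speed; a pose out of reach is approached as far as the arm can. A call is refused whole if a number of a shift passes 5 or a number of a turn 0.15, either way. A call with a gripper value outside its range is refused whole. OPENING is the finger opening in cm, from 0 to 8.54, set as the call begins (- or left out, the last holds). The fingers move at their own pace and stop on an object; FORCE is the grip in N (left out, the last holds). Time passes only in rows, so rows that do not move let the fingers close. It gives the time, the measured TCP pose, the force, the opening and the grip force at its end, in the units of the state.
- monitor.get_obs(): the state, without advancing time (a new reading comes with each control period).
- optics.grab_frame(name): name is "scene" or "top" or "wrist"; returns (picture, depth): 400x640x3 uint8, red, green, blue; 400x640 float32, m along the optical axis (not along the pixel's ray), 0 where there is no reading.
- optics.camera_model(name): a dict with "vertical_fov" (degrees; the focal length in pixels is half the picture's height over the tangent of half this angle, whatever the lens; pixels are square), "cx", "cy" (the principal point, pixels), "R" (3x3) and "t" (3): a world point X has camera coordinates R X + t; the wrist camera has in their place "hand_eye" (4x4, takes a point from camera to tool coordinates, whose origin is the TCP and whose axes are the flange's). Camera axes: x right, y down, z forward; pixel columns grow to the right and rows downward; lengths in m; the calibration is good to about 2 mm. A picture is of the moment at which its call begins: read the wrist's pose just before it. camera_model takes no time and is no camera call.
- r.hand_in(): hands the job in; it is judged then, once.
The state is a dict: "clock": time; "joints": joint angles; "qvel": joint speeds; "tau": joint torques, N m; "tcp_pos": TCP position; "orientation": TCP orientation; "contact_force": force on the tool from outside, world axes, zero at the start; "moment": the same for the moment, N m; "grip_width": finger opening in m; "gripper_force": force on a finger pad.
Only numpy, scipy, OpenCV 4.12 (cv2) and the standard library are available. Lean on these libraries where they do the work, as an engineer would, in place of code of your own. Each camera call takes 0.05 s, during which the arm holds its last target. There are 200 camera calls.

### The job

Put the drive gearbox into third gear: with the fingertips, push the ball-topped gear lever along its H-shaped gate, out of the left rail to neutral, across to the right, then forward (away from the robot) until it is fully home in the third slot, the far right leg of the H. Push gently and do not grip the lever or dip into fourth (the near right leg), leave the tools and other things on the bench and gearbox where they are, and finish with the hand clear of the lever.

Things in the scene. Friction and masses are not known exactly. Their poses are not given: they have to be found in the camera images.
- gearbox: grey drive gearbox, bolted down: foot 230 x 270 mm, case 200 x 240 mm, its top 100 mm above the table; round motor behind its far side (84 mm across, reaching 220 mm from the origin), output shaft with pulley out of its right side. Origin on the table under the middle of the case and the lever's pivot; x forward (away from the operator, to the motor), y left, z up; yaw within 0.4 rad
- gate (a point): centre of the upper face of the aluminium gate plate (104 x 100 mm) on the gearbox, 110 mm above its origin. H-shaped opening: two rails along x, 18 mm left and right of the centre, joined in the middle by the cross slot along y (neutral); slots 16 mm wide, corners rounded
- slot3 (a point): a fixed point: where the knob's centre is when the lever is fully home in slot 3, 51 mm forward and 40 mm right of the gearbox's origin and 204 mm above it. Legs of the H, each marked on the plate at its end by one to four small dark dots: slot 1 forward left, 2 rear left, 3 forward right, 4 rear right
- knob (a point): centre of the black ball knob, 44 mm across, on the gear lever's 10 mm steel stem, 190 mm from the pivot. With a = lever_across and f = lever_fore it lies in the gearbox frame at x = 0.19 sin f, y = -0.19 cos f sin a, z = 0.025 + 0.19 cos f cos a (m)
- lever_across (a joint): sideways tilt of the gear lever, rad: -0.222 in the left rail, 0 upright, +0.222 (hard stop) in the right rail; it can cross only in the neutral slot (lever_fore within about 0.03 of 0)
- lever_fore (a joint): fore-and-aft tilt of the gear lever, rad: 0 neutral, +0.27 (hard stop) fully forward (slot 1 or 3), -0.27 fully back (slot 2 or 4). Both tilts pivot on the gearbox's z axis, 25 mm above the table. No spring: the lever stays where it is left, held by friction; about 3 N at the knob moves it
- gouge_a: carving gouge, turned wooden handle 115 x 28 mm and a steel blade, 225 mm long, lying on the table left of the gearbox; origin on the table under the front of the handle, x along the tool to the blade (loose, only to be left alone)
- gouge_b: second carving gouge, 205 mm long, lying beside the first; origin as for the first (loose, only to be left alone)
- mallet: turned carver's mallet standing on its head right of the gearbox, 80 mm across and 195 mm tall; origin at the centre of its underside (loose, only to be left alone)
- glue: glue bottle, 56 mm across and 140 mm tall, standing left of the gearbox's far part; origin at the centre of its underside (loose, only to be left alone)
- wax_tin: flat round tin, 44 mm across and 22 mm high, standing on the near left corner of the gearbox's top; origin at the centre of its underside (loose, only to be left alone)
- bearing: bearing ring, 38 mm across and 12 mm high, lying on the far right corner of the gearbox's top; origin at the centre of its underside (loose, only to be left alone)
- blank: block of pale wood 120 x 60 x 35 mm on the table right of the gearbox's near part; origin at the centre of its underside (loose, only to be left alone)

How it is judged:
On the way, in this order (a step that is already met when the one before it is completed fails the run):
1. the lever is across in the right rail, near neutral (value of joint lever_across above 0.15 rad and value of joint lever_fore between -0.1 and 0.15 rad).
2. the lever is home in the third slot (value of joint lever_across above 0.17 rad and value of joint lever_fore above 0.235 rad), for 0.2 s.
At the end, for the whole second after the job is handed in: the lever rests home in slot 3: lever_across above 0.17, lever_fore above 0.235 (full home is 0.27), the knob's centre within 15 mm of site slot3, both joints still (all of step 2 and value of joint lever_fore below 0.3 rad and distance between knob and slot3 below 0.015 m and velocity of joint lever_across between -0.05 and 0.05 rad/s and velocity of joint lever_fore between -0.05 and 0.05 rad/s); the robot touches nothing.
It fails at once if the lever is put into the fourth slot (value of joint lever_across above 0.1 rad and value of joint lever_fore below -0.12 rad).
It fails at once if the lever or gearbox is gripped or shoved hard (over 35 N) (contact force between any of the fingers, the arm and gearbox above 35 N).
It fails at once if a loose thing is lifted or shifted by more than 15 mm (distance of any of gouge_a, gouge_b, mallet, glue, wax_tin, bearing, blank from where it was at the start of the episode above 0.015 m).
It also fails if it takes over 67 s, if anything falls off the work surface, if the arm or the gripper's body presses on something with over 40 N, if the wrist force passes 120 N, or if a joint passes its speed limit or range.

## Working session

There is one attempt and no reset: what is moved stays moved. The work goes in short steps, Python scripts to look and compute and a shell command to move; the robot and the scene stay as the last step left them, time stands still between calls to the robot, and variables do not carry over. Pictures are saved under pics/ and viewed, at most 10 in all, crops included, and the job is handed in when it is done.

```bash
mkdir -p pics; ls
python3 - <<'E'
from bench import monitor, optics, r
import cv2,numpy as np
o=monitor.get_obs()
for k in o: print(k,np.round(o[k],3))
for n in("scene","top"):
    p,d=optics.grab_frame(n); m=optics.camera_model(n); print(n,m)
    cv2.imwrite(f"pics/{n}0.png",p[:,:,::-1]); np.savez(f"{n}0.npz",p=p,d=d)
E
```

```text
pics
clock 0.0
joints [-1.438  0.478  0.022  1.556 -0.012  1.109 -0.083]
qvel [-0.001 -0.001  0.    -0.     0.001  0.    -0.001]
tau [ 0.0000e+00 -5.9646e+01  1.6080e+00 -2.8118e+01  1.2000e-02  1.0000e-02
 -0.0000e+00]
tcp_pos [0.161 0.655 0.23 ]
orientation [-3.770e-01 -3.119e+00  3.000e-03]
contact_force [ 0.373 -0.352  0.229]
moment [0.038 0.033 0.033]
gripper_force 0.0
grip_width 0.085
scene {'vertical_fov': 55.11527546504369, 'cx': 314.00274424860237, 'cy': 192.55713434695315, 'R': array([[ 0.70654053,  0.70746343, -0.01720377],
       [ 0.4194583 , -0.43824313, -0.79498283],
       [-0.56996071,  0.55447133, -0.60638794]]), 't': array([-0.41220092, -0.11347449,  1.21909231])}
top {'vertical_fov': 42.769581710201294, 'cx': 322.6793570256847, 'cy': 203.58939111730572, 'R': array([[ 0.01987442, -0.99960461,  0.0198906 ],
       [-0.98995287, -0.0224604 , -0.13960248],
       [ 0.13999403, -0.01691623, -0.99000783]]), 't': array([-0.01217137,  0.5768432 ,  1.41535001])}
```

View pics/scene0.png

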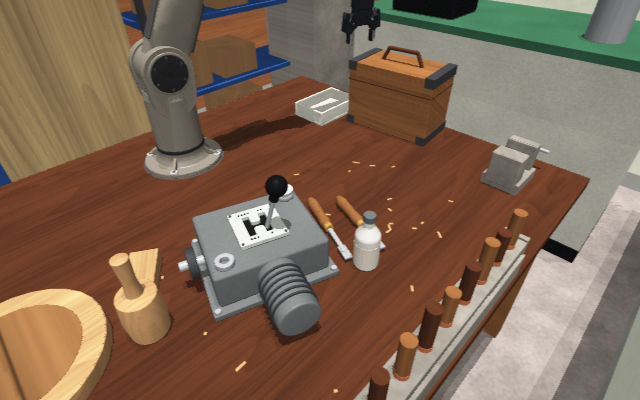

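View pics/top0.png

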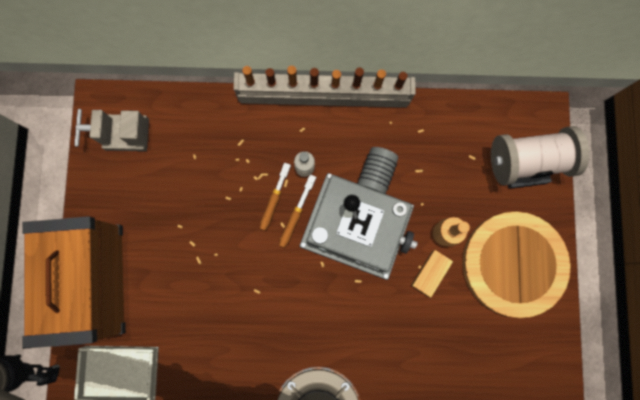

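The scene view shows the gearbox with the lever leaning left. In the top view the knob is at about (351,203), the gate centre at (361,225), the bearing at (400,209) and the tin at (320,235).

```bash
cat > h.py <<'E'
import numpy as np,cv2
from bench import monitor, optics, r
from scipy.spatial.transform import Rotation as Ro
def world(n,d):
    m=optics.camera_model(n); f=200/np.tan(np.radians(m['vertical_fov']/2))
    v,u=np.mgrid[:400,:640]; P=np.dstack([(u-m['cx'])/f*d,(v-m['cy'])/f*d,d])
    return (P-m['t'])@m['R']
def sphere(P,R=0.022):
    from scipy.optimize import least_squares
    c0=np.median(P,0)-[0,0,.01]
    return least_squares(lambda c:np.linalg.norm(P-c,axis=1)-R,c0,loss='soft_l1',f_scale=.002)
def knob(n,d,p,c=(.5,-.05,.2),rad=.13):
    W=world(n,d); m=(d>0)&(W[...,2]>.165)&(p.max(2)<70)&(np.hypot(W[...,0]-c[0],W[...,1]-c[1])<rad)
    s=sphere(W[m]); return s.x,m.sum(),np.abs(s.fun).mean()
E
python3 - <<'E'
from h import *
z=np.load('top0.npz');p,d=z['p'],z['d'];W=world('top',d)
for q in [(361,225),(351,203),(400,209),(320,235),(451,230),(305,160)]: print(q,W[q[1],q[0]].round(3))
c=W[225,361]
near=np.hypot(W[...,0]-c[0],W[...,1]-c[1])<.18
def rect(m):
    k=cv2.connectedComponentsWithStats(m.astype(np.uint8)); i=1+k[2][1:,4].argmax(); P=W[k[1]==i]
    (a,b),s,t=cv2.minAreaRect((P[:,:2]*1000).astype(np.float32)); return np.round([a,b,*s,t],1),P[:,2].mean().round(4)
print('top',rect(near&(W[...,2]>.09)&(W[...,2]<.12)))
print('gate',rect(near&(W[...,2]>.1)&(W[...,2]<.12)&(p.min(2)>180)&(np.hypot(W[...,0]-c[0],W[...,1]-c[1])<.085)))
print(knob('top',d,p,c,.1))
z=np.load('scene0.npz');p,d=z['p'],z['d'];print(knob('scene',d,p,c,.1))
W=world('scene',d);near=np.hypot(W[...,0]-c[0],W[...,1]-c[1])<.18
print('gate',rect(near&(W[...,2]>.1)&(W[...,2]<.12)&(p.min(2)>170)&(np.hypot(W[...,0]-c[0],W[...,1]-c[1])<.085)))
E
```

```text
(361, 225) [ 0.512 -0.104  0.1  ]
(351, 203) [ 0.553 -0.067  0.231]
(400, 209) [ 0.559 -0.211  0.098]
(320, 235) [0.481 0.007 0.123]
(451, 230) [ 0.501 -0.343  0.125]
(305, 160) [0.679 0.052 0.145]
top (array([ 554.6, -111.9,  239.7,  274.2,   70.6]), np.float64(0.1013))
gate (array([ 520.7, -101.4,  102.8,  107.3,   70.9]), np.float64(0.1097))
(array([ 0.55744683, -0.06929216,  0.20855506]), np.int64(210), np.float64(0.0014970369301612657))
(array([ 0.55977666, -0.07299319,  0.20795245]), np.int64(440), np.float64(0.0014052396737576829))
gate (array([ 516.5, -102.3,  100.1,  119.9,   71.3]), np.float64(0.1096))
```

```bash
cat >> h.py <<'E'
YAW=-.337; G=np.array([.519,-.102]); A=np.array([[np.cos(YAW),np.sin(YAW)],[-np.sin(YAW),np.cos(YAW)]])
def gb(w): return np.r_[A@(np.asarray(w)[:2]-G),w[2]]
def tilt(k): g=gb(k); f=np.arcsin(g[0]/.19); return np.round([*g,f,np.arctan2(-g[1],g[2]-.025)],3)
def goto(g,turn=True):
    "gearbox-frame TCP target -> shift in tool axes (cm) and turn"
    o=monitor.get_obs(); T=Ro.from_rotvec(o['orientation']); w=np.r_[A.T@np.array(g[:2])+G,g[2]]
    D=Ro.from_matrix(np.c_[np.r_[-A[0],0],np.r_[A[1],0],[0,0,-1]])
    print('tcp gb',gb(o['tcp_pos']).round(4),'F',np.round(A@o['contact_force'][:2],1),'clk',o['clock'],'shift cm',(T.inv().apply(w-o['tcp_pos'])*100).round(2),'turn',(T.inv()*D).as_rotvec().round(3))
E
python3 - <<'E'
from h import *
z=np.load('top0.npz');W=world('top',z['d'])
for x in np.arange(.1,.75,.1):
  print(x.round(1),[(y.round(1),W[...,2][(abs(W[...,0]-x)<.05)&(abs(W[...,1]-y)<.05)&(z['d']>0)].max(initial=-1).round(2)) for y in np.arange(.1,.75,.1)])
print(tilt([.5586,-.0711,.208]))
goto([.09,.042,.26])
E
```

```text
0.1 [(np.float64(0.1), np.float64(0.06)), (np.float64(0.2), np.float64(0.01)), (np.float64(0.3), np.float64(0.01)), (np.float64(0.4), np.float64(0.01)), (np.float64(0.5), np.float64(0.06)), (np.float64(0.6), np.float64(0.45)), (np.float64(0.7), np.float64(0.05))]
0.2 [(np.float64(0.1), np.float64(0.01)), (np.float64(0.2), np.float64(0.01)), (np.float64(0.3), np.float64(0.01)), (np.float64(0.4), np.float64(0.01)), (np.float64(0.5), np.float64(0.65)), (np.float64(0.6), np.float64(0.45)), (np.float64(0.7), np.float64(0.41))]
0.3 [(np.float64(0.1), np.float64(0.01)), (np.float64(0.2), np.float64(0.01)), (np.float64(0.3), np.float64(0.01)), (np.float64(0.4), np.float64(0.01)), (np.float64(0.5), np.float64(0.04)), (np.float64(0.6), np.float64(0.27)), (np.float64(0.7), np.float64(0.23))]
0.4 [(np.float64(0.1), np.float64(0.01)), (np.float64(0.2), np.float64(0.01)), (np.float64(0.3), np.float64(0.01)), (np.float64(0.4), np.float64(0.01)), (np.float64(0.5), np.float64(0.01)), (np.float64(0.6), np.float64(0.27)), (np.float64(0.7), np.float64(0.27))]
0.5 [(np.float64(0.1), np.float64(0.04)), (n
[... 199 characters left out ...]
, np.float64(0.23))]
0.6 [(np.float64(0.1), np.float64(0.03)), (np.float64(0.2), np.float64(0.03)), (np.float64(0.3), np.float64(0.01)), (np.float64(0.4), np.float64(0.01)), (np.float64(0.5), np.float64(0.01)), (np.float64(0.6), np.float64(0.01)), (np.float64(0.7), np.float64(0.01))]
0.7 [(np.float64(0.1), np.float64(0.15)), (np.float64(0.2), np.float64(0.01)), (np.float64(0.3), np.float64(0.01)), (np.float64(0.4), np.float64(0.01)), (np.float64(0.5), np.float64(0.11)), (np.float64(0.6), np.float64(0.11)), (np.float64(0.7), np.float64(0.07))]
[ 0.027  0.042  0.208  0.143 -0.227]
tcp gb [-0.5883  0.596   0.2304] F [-0.6  0.1] clk 0.1 shift cm [-62.2  -61.66  -2.85] turn [-0.002  0.     0.096]
```

```bash
python3 -m crank '[[[0,0,-4],[0,0,0.048]],[[-1,-4,-2],[0,0,0.048]],[[-3,-3.5,0],[0,0,0]],[[-3,-3.5,0],[0,0,0]],[[-3,-3.5,0],[0,0,0]]]' 0 20
python3 -m crank '[[[-3.4,-3.5,0],[0,0,0]],[[-3.4,-3.5,0],[0,0,0]],[[-3.4,-3.5,0],[0,0,0]],[[-3.4,-3.5,0],[0,0,0]],[[-3.4,-3.5,0],[0,0,0]]]'
python3 -c "
from h import *
goto([.09,.042,.28])"
```

```text
clock: 0.6
tcp_pos: [0.2097, 0.4836, 0.2911]
orientation: [0.526, 3.097, -0.001]
contact_force: [1.7, -0.0, 0.5]
grip_width: 0.0123
gripper_force: 0.0
clock: 1.1
tcp_pos: [0.3123, 0.262, 0.2911]
orientation: [-0.526, -3.097, -0.0]
contact_force: [-0.1, 0.0, 0.2]
grip_width: 0.0001
gripper_force: 0.0
tcp gb [-0.3154  0.2752  0.2911] F [-0.1 -0. ] clk 1.1 shift cm [-40.54 -23.33   1.1 ] turn [ 0. -0.  0.]
```

```bash
python3 -m crank '[[[-4,-2.3,0],[0,0,0]],[[-4,-2.3,0],[0,0,0]],[[-4,-2.3,0],[0,0,0]],[[-4,-2.3,0],[0,0,0]],[[-4,-2.3,0],[0,0,0]]]'
python3 -m crank '[[[-4,-2.3,0],[0,0,0]],[[-4,-2.3,0],[0,0,0]],[[-4,-2.3,0],[0,0,0]],[[-4,-2.3,0],[0,0,0]],[[-4,-2.3,0],[0,0,0]]]'
python3 -m crank '[[[0,0,0],[0,0,0]],[[0,0,0],[0,0,0]]]'
python3 - <<'E'
from h import *
goto([.09,.042,.195])
p,d=optics.grab_frame("scene");cv2.imwrite("pics/s1.png",p[:,:,::-1]);cv2.imwrite("pics/w1.png",optics.grab_frame("wrist")[0][:,:,::-1])
print(knob('scene',d,p,G,.12))
E
```

```text
clock: 1.6
tcp_pos: [0.4634, 0.0878, 0.2913]
orientation: [0.526, 3.097, 0.001]
contact_force: [0.9, 0.9, -0.2]
grip_width: -0.0
gripper_force: 0.0
clock: 2.1
tcp_pos: [0.6144, -0.0863, 0.2908]
orientation: [-0.525, -3.097, -0.0]
contact_force: [0.9, 0.5, 0.5]
grip_width: 0.0
gripper_force: 0.0
clock: 2.3
tcp_pos: [0.6133, -0.0863, 0.2904]
orientation: [-0.53, -3.095, 0.002]
contact_force: [0.0, -0.2, -0.3]
grip_width: -0.0001
gripper_force: 0.0
tcp gb [0.0838 0.046  0.2904] F [ 0.1 -0.2] clk 2.3 shift cm [-0.63 -0.39  9.54] turn [-0.001 -0.001 -0.002]
(array([ 0.61432247, -0.10412095,  0.38132578]), np.int64(3602), np.float64(0.04276169768050436))
```

View pics/w1.png

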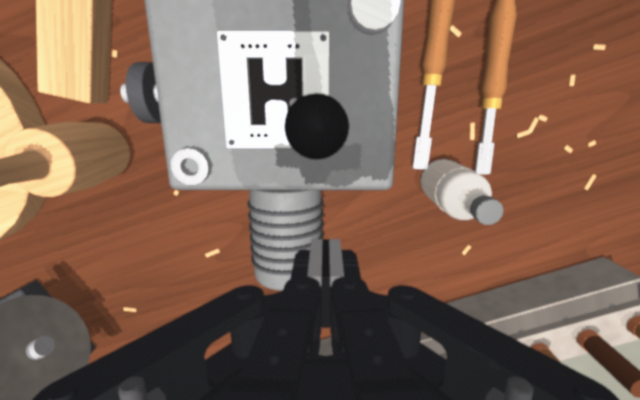

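The wrist view shows the gate plate at (273,90), the knob at (317,126) leaning into slot 1, and the fingertips at (325,245) in front of it, clear. I'll refine the gate pose from this view.

```bash
cat >> h.py <<'E'
def wgrab(save=None):
    o=monitor.get_obs(); p,d=optics.grab_frame("wrist"); m=optics.camera_model("wrist"); f=200/np.tan(np.radians(m['vertical_fov']/2))
    if save: cv2.imwrite(save,p[:,:,::-1])
    v,u=np.mgrid[:400,:640]; P=np.dstack([(u-m['cx'])/f*d,(v-m['cy'])/f*d,d]); H=m['hand_eye']
    T=Ro.from_rotvec(o['orientation']).as_matrix()
    return p,d,(P@H[:3,:3].T+H[:3,3])@T.T+o['tcp_pos']
def wknob(save=None):
    p,d,W=wgrab(save); g=np.dstack([*np.moveaxis((W[...,:2]-G)@A.T,-1,0),W[...,2]])
    m=(d>0)&(p.max(2)<75)&(abs(g[...,0])<.08)&(abs(g[...,1])<.075)&(W[...,2]>.17)&(W[...,2]<.24)
    k=cv2.connectedComponentsWithStats(m.astype(np.uint8)); i=[j for j in range(1,k[0]) if k[2][j,4]>300]
    for j in i:
        s=sphere(W[k[1]==j]); print('knob x y z fore across',tilt(s.x),'n',k[2][j,4],'centroid',k[3][j].round(),'err',np.abs(s.fun).mean().round(4))
    return p,d,W
E
python3 - <<'E'
from h import *
p,d,W=wknob()
m=(p.min(2)>140)&(abs(W[...,2]-.11)<.012)&(np.hypot(*np.moveaxis(W[...,:2]-G,-1,0))<.08)
k=cv2.connectedComponentsWithStats(m.astype(np.uint8)); P=W[k[1]==1+k[2][1:,4].argmax()]
print(cv2.minAreaRect((P[:,:2]*1000).astype(np.float32)),P[:,2].mean())
# slot (dark) centroid in plate
for q in [(220,32),(328,32),(222,148),(252,65),(252,118),(296,65)]: print(q,gb(W[q[1],q[0]]).round(4))
E
```

```text
knob x y z fore across [ 0.028  0.042  0.208  0.146 -0.225] n 3251 centroid [315. 127.] err 0.0004
((509.27410888671875, -114.20063781738281), (128.66854858398438, 157.88485717773438), 47.87178039550781) 0.10540443493330125
(220, 32) [-0.0493 -0.0465  0.1085]
(328, 32) [-0.0512  0.0511  0.0993]
(222, 148) [ 0.0564 -0.0566  0.0997]
(252, 65) [-0.0225 -0.0212  0.0995]
(252, 118) [ 0.0266 -0.024   0.1005]
(296, 65) [-0.0225  0.0208  0.1001]
```

```bash
python3 -m crank '[[[-0.6,-0.4,3],[0,0,0]],[[0,0,3.5],[0,0,0]],[[0,0,3],[0,0,0]],[[1,0,0],[0,0,0]],[[1,0,0],[0,0,0]]]'
python3 -m crank '[[[0.8,0,0],[0,0,0]],[[0.4,0,0],[0,0,0]],[[0.4,0,0],[0,0,0]],[[0.4,0,0],[0,0,0]],[[0,0,0],[0,0,0]]]'
python3 - <<'E'
from h import *
goto([.034,.042,.195]); wknob("pics/w2.png")
E
```

```text
clock: 2.95
tcp_pos: [0.5981, -0.0831, 0.1967]
orientation: [-0.524, -3.097, -0.0]
contact_force: [-0.4, -0.1, 0.8]
grip_width: -0.0001
gripper_force: 0.0
clock: 3.45
tcp_pos: [0.5804, -0.0777, 0.197]
orientation: [0.526, 3.096, 0.001]
contact_force: [3.2, -1.1, 1.5]
grip_width: 0.0
gripper_force: 1.4
tcp gb [0.0499 0.0433 0.197 ] F [ 3.4 -0. ] clk 3.45 shift cm [ 1.59 -0.13  0.2 ] turn [0.001 0.001 0.   ]
knob x y z fore across [ 0.02   0.042  0.21   0.106 -0.224] n 10275 centroid [322. 215.] err 0.0021
```

View pics/w2.png

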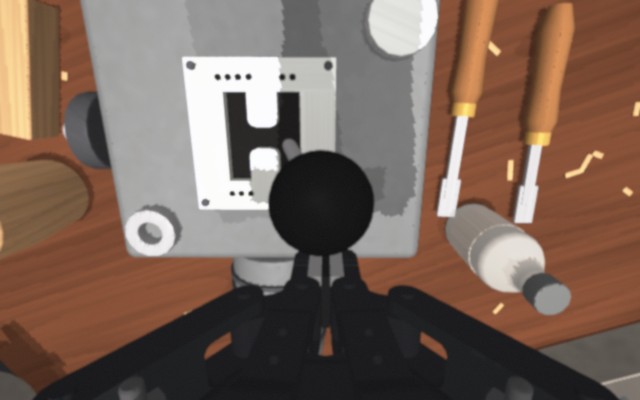

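The knob (321,203) is touching the fingertips and moving back along the left rail. Pushing on to neutral.

```bash
python3 -m crank '[[[0.4,0,0],[0,0,0]],[[0.4,0,0],[0,0,0]],[[0.4,0,0],[0,0,0]],[[0.4,0,0],[0,0,0]],[[0,0,0],[0,0,0]]]'
python3 - <<'E'
from h import *
goto([.034,.042,.195]); wknob()
E
```

```text
clock: 4.0
tcp_pos: [0.5641, -0.0721, 0.1961]
orientation: [-0.526, -3.096, -0.0]
contact_force: [2.3, -0.7, 0.8]
grip_width: -0.0003
gripper_force: 1.0
tcp gb [0.0327 0.0431 0.1961] F [2.4 0.1] clk 4.0 shift cm [-0.13 -0.11  0.11] turn [-0.    -0.001  0.   ]
knob x y z fore across [ 0.003  0.042  0.211  0.014 -0.224] n 10511 centroid [322. 216.] err 0.0021
```

```bash
python3 -m crank '[[[0.3,0,0],[0,0,0]],[[0,0,0],[0,0,0]],[[-3,0,0],[0,0,0]],[[0,4,0],[0,0,0]],[[0,3,0],[0,0,0]]]'
python3 -m crank '[[[0,0,0],[0,0,0]],[[0,0,0],[0,0,0]]]'
python3 - <<'E'
from h import *
goto([0,.10,.195]); wknob("pics/w3.png")
E
```

```text
clock: 4.55
tcp_pos: [0.6135, -0.0143, 0.1956]
orientation: [-0.528, -3.095, -0.0]
contact_force: [0.5, -0.4, -0.1]
grip_width: -0.0002
gripper_force: 0.0
clock: 4.75
tcp_pos: [0.6127, -0.0143, 0.1954]
orientation: [-0.523, -3.095, 0.001]
contact_force: [0.2, -1.0, -0.2]
grip_width: -0.0003
gripper_force: 0.0
tcp gb [0.0595 0.1138 0.1954] F [ 0.5 -0.9] clk 4.75 shift cm [ 5.95 -1.36  0.05] turn [-0.001 -0.002  0.002]
knob x y z fore across [-0.001  0.042  0.21  -0.007 -0.224] n 11705 centroid [133. 129.] err 0.0004
```

View pics/w3.png

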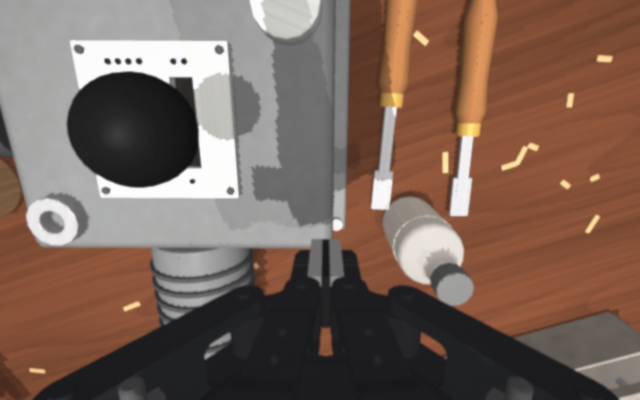

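The knob (132,129) stands at neutral (fore -0.007) and the hand is clear on the left. Next I go round to its left side and push across.

```bash
python3 -m crank '[[[3,0,0],[0,0,0]],[[3,0,0],[0,0,0]],[[0,-1.4,0],[0,0,0]],[[0,-1,0],[0,0,0]],[[0,-0.8,0],[0,0,0]]]'
python3 -m crank '[[[0,-0.5,0],[0,0,0]],[[0,-0.5,0],[0,0,0]],[[0,-0.5,0],[0,0,0]],[[0,-0.5,0],[0,0,0]],[[0,0,0],[0,0,0]]]'
python3 - <<'E'
from h import *
goto([0,-.006,.195]); wknob("pics/w4.png")
E
```

```text
clock: 5.3
tcp_pos: [0.5465, -0.0279, 0.1967]
orientation: [0.531, 3.096, -0.0]
contact_force: [-0.3, -0.6, -0.5]
grip_width: -0.0001
gripper_force: 0.0
clock: 5.8
tcp_pos: [0.5399, -0.0452, 0.1964]
orientation: [0.528, 3.097, -0.0]
contact_force: [2.5, 2.5, 1.9]
grip_width: -0.0001
gripper_force: 1.5
tcp gb [0.0009 0.0605 0.1964] F [1.5 3.2] clk 5.8 shift cm [ 0.09 -6.65  0.14] turn [-0.     0.    -0.001]
knob x y z fore across [-0.001  0.028  0.213 -0.005 -0.147] n 6597 centroid [247. 261.] err 0.0009
knob x y z fore across [ 0.001  0.078  0.221  0.005 -0.378] n 763 centroid [325. 286.] err 0.0014
knob x y z fore across [-0.027  0.068  0.221 -0.141 -0.334] n 500 centroid [349. 268.] err 0.0013
```

```bash
python3 -m crank '[[[0,-0.6,0],[0,0,0]],[[0,-0.6,0],[0,0,0]],[[0,-0.6,0],[0,0,0]],[[0,-0.6,0],[0,0,0]],[[0,-0.6,0],[0,0,0]]]'
python3 -m crank '[[[0,-0.6,0],[0,0,0]],[[0,-0.6,0],[0,0,0]],[[0,-0.6,0],[0,0,0]],[[0,-0.5,0],[0,0,0]],[[0,0,0],[0,0,0]]]'
python3 - <<'E'
from h import *
goto([0,-.009,.195]); wknob("pics/w5.png")
E
```

```text
clock: 6.35
tcp_pos: [0.5294, -0.0735, 0.1962]
orientation: [-0.527, -3.097, 0.0]
contact_force: [1.3, 2.4, 2.9]
grip_width: 0.0003
gripper_force: 1.4
clock: 6.85
tcp_pos: [0.5217, -0.0956, 0.1961]
orientation: [-0.529, -3.096, 0.001]
contact_force: [0.9, 1.7, 0.5]
grip_width: -0.0001
gripper_force: 0.7
tcp gb [0.0004 0.007  0.1961] F [0.3 2. ] clk 6.85 shift cm [ 0.04 -1.6   0.11] turn [-0.001 -0.    -0.001]
knob x y z fore across [-0.001 -0.026  0.213 -0.006  0.138] n 6686 centroid [247. 261.] err 0.0012
knob x y z fore across [ 0.     0.024  0.221  0.002 -0.124] n 769 centroid [325. 287.] err 0.0014
knob x y z fore across [-0.027  0.014  0.221 -0.143 -0.073] n 509 centroid [349. 269.] err 0.0013
```

```bash
python3 -m crank '[[[0,-0.4,0],[0,0,0]],[[0,-0.4,0],[0,0,0]],[[0,-0.4,0],[0,0,0]],[[0,-0.2,0],[0,0,0]],[[0,0,0],[0,0,0]]]'
python3 - <<'E'
from h import *
goto([0,-.009,.195]); wknob("pics/w6.png")
E
```

```text
clock: 7.4
tcp_pos: [0.5173, -0.1081, 0.1962]
orientation: [-0.528, -3.097, 0.0]
contact_force: [0.8, 1.0, -1.1]
grip_width: 0.0003
gripper_force: 0.8
tcp gb [ 0.0004 -0.0063  0.1962] F [0.4 1.2] clk 7.4 shift cm [ 0.04 -0.27  0.12] turn [-0. -0. -0.]
knob x y z fore across [-0.001 -0.039  0.21  -0.007  0.208] n 6758 centroid [249. 260.] err 0.0012
knob x y z fore across [ 0.     0.011  0.221  0.002 -0.056] n 765 centroid [325. 287.] err 0.0013
knob x y z fore across [-0.027  0.001  0.221 -0.143 -0.004] n 513 centroid [349. 269.] err 0.0014
```

```bash
python3 -m crank '[[[0,-0.2,0],[0,0,0]],[[0,0,0],[0,0,0]],[[0,2.5,0],[0,0,0]],[[3.5,0,0],[0,0,0]],[[3.5,0,0],[0,0,0]]]'
python3 -m crank '[[[0,-3,0],[0,0,0]],[[0,-2.8,0],[0,0,0]],[[0,0,0],[0,0,0]]]'
python3 - <<'E'
from h import *
goto([-.06,-.041,.195]); wknob("pics/w7.png")
p,d=optics.grab_frame("scene");cv2.imwrite("pics/s7.png",p[80:330,120:440,::-1])
z=np.load('scene0.npz');W=world('scene',d);m=(d>0)&(W[...,2]>.165)&(W[...,2]<.235)&(p.max(2)<60)
k=cv2.connectedComponentsWithStats(m.astype(np.uint8))
for j in range(1,k[0]):
    if k[2][j,4]>150: s=sphere(W[k[1]==j]);print('scene',tilt(s.x),k[3][j],k[2][j,4],np.abs(s.fun).mean())
E
```

```text
clock: 7.95
tcp_pos: [0.4591, -0.063, 0.1962]
orientation: [0.526, 3.097, -0.003]
contact_force: [-0.9, 0.7, 1.5]
grip_width: 0.0002
gripper_force: 0.0
clock: 8.25
tcp_pos: [0.4386, -0.1212, 0.1967]
orientation: [0.535, 3.095, -0.001]
contact_force: [0.7, 0.4, -0.3]
grip_width: 0.0004
gripper_force: 0.0
tcp gb [-0.0696 -0.0447  0.1967] F [0.6 0.6] clk 8.25 shift cm [-0.95  0.38  0.17] turn [-0.001  0.001 -0.005]
knob x y z fore across [-0.056 -0.054  0.216 -0.298  0.275] n 380 centroid [301. 264.] err 0.0007
knob x y z fore across [-0.098 -0.034  0.216 -0.541  0.175] n 399 centroid [350. 265.] err 0.0007
knob x y z fore across [-0.07  -0.065  0.233 -0.379  0.303] n 461 centroid [325. 302.] err 0.001
scene [-0.976  1.241  0.211    nan -1.422] [433.49263873   8.96715742] 883 0.0881582160063924
scene [-0.256  0.662  0.207    nan -1.303] [439.4962406   79.36466165] 266 0.026481985676227643
scene [ 0.    -0.041  0.21   0.001  0.221] [230.28817204 190.32043011] 465 0.001387977996357505h.py:17: RuntimeWarning: invalid value encountered in arcsin
  def tilt(k): g=gb(k); f=np.arcsin(g[0]/.19); return np.round([*g,f,np.arctan2(-g[1],g[2]-.025)],3)
```

View pics/s7.png

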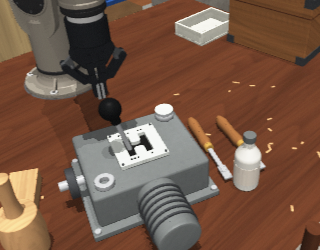

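The scene crop shows the lever in the right rail at neutral (across 0.221, fore 0), with the fingers just behind the knob at (110,108). Pushing forward.

```bash
python3 -m crank '[[[-1.5,0.3,0],[0,0,0]],[[-1,0,0],[0,0,0]],[[-0.7,0,0],[0,0,0]],[[-0.6,0,0],[0,0,0]],[[-0.6,0,0],[0,0,0]]]'
python3 -m crank '[[[-0.6,0,0],[0,0,0]],[[-0.6,0,0],[0,0,0]],[[-0.6,0,0],[0,0,0]],[[-0.6,0,0],[0,0,0]],[[-0.6,0,0],[0,0,0]]]'
cat > s.py <<'E'
from h import *
import sys
goto([.019,-.041,.195])
p,d=optics.grab_frame("scene")
W=world('scene',d);m=(d>0)&(W[...,2]>.165)&(W[...,2]<.235)&(p.max(2)<60)&(np.hypot(*np.moveaxis(W[...,:2]-G,-1,0))<.11)
k=cv2.connectedComponentsWithStats(m.astype(np.uint8))
for j in range(1,k[0]):
    if k[2][j,4]>100: s=sphere(W[k[1]==j]);print('scene',tilt(s.x),k[3][j].round(),k[2][j,4],np.abs(s.fun).mean().round(4))
wknob(sys.argv[1])
E
python3 s.py pics/w8.png
```

```text
clock: 8.85
tcp_pos: [0.4821, -0.1292, 0.196]
orientation: [-0.526, -3.095, -0.0]
contact_force: [-3.0, 0.7, 2.7]
grip_width: -0.0003
gripper_force: 1.4
clock: 9.35
tcp_pos: [0.5111, -0.1392, 0.196]
orientation: [-0.526, -3.097, -0.0]
contact_force: [-1.5, 0.3, -2.1]
grip_width: 0.0001
gripper_force: 1.2
tcp gb [ 0.0048 -0.0378  0.196 ] F [-1.5 -0.3] clk 9.35 shift cm [-1.42 -0.32  0.1 ] turn [-0.    -0.001  0.   ]
scene [ 0.036 -0.041  0.208  0.191  0.221] [236. 200.] 554 0.0022
knob x y z fore across [ 0.011 -0.044  0.216  0.057  0.228] n 1611 centroid [333. 291.] err 0.0028
knob x y z fore across [-0.022 -0.044  0.221 -0.114  0.219] n 542 centroid [301. 269.] err 0.0015
```

```bash
python3 -m crank '[[[-0.5,0,0],[0,0,0]],[[-0.4,0,0],[0,0,0]],[[-0.3,0,0],[0,0,0]],[[-0.2,0,0],[0,0,0]],[[0,0,0],[0,0,0]]]'
python3 s.py pics/w9.png
```

```text
clock: 9.95
tcp_pos: [0.5244, -0.1439, 0.1963]
orientation: [0.526, 3.097, -0.0]
contact_force: [-1.4, 1.0, -0.3]
grip_width: 0.0001
gripper_force: 0.9
tcp gb [ 0.0189 -0.0378  0.1963] F [-1.7  0.4] clk 9.95 shift cm [-0.01 -0.32  0.13] turn [-0.  0.  0.]
scene [ 0.05  -0.041  0.205  0.266  0.221] [238. 204.] 563 0.0025
knob x y z fore across [ 0.025 -0.048  0.217  0.13   0.245] n 1094 centroid [325. 302.] err 0.0021
knob x y z fore across [-0.009 -0.043  0.22  -0.045  0.219] n 522 centroid [301. 268.] err 0.0014
knob x y z fore across [-0.009 -0.031  0.221 -0.045  0.159] n 532 centroid [349. 268.] err 0.0014
```

```bash
python3 -m crank '[[[-0.1,0,0],[0,0,0]],[[-0.1,0,0],[0,0,0]],[[0,0,0],[0,0,0]]]'
```

```text
clock: 10.35
tcp_pos: [0.526, -0.1445, 0.1963]
orientation: [-0.526, -3.097, -0.0]
contact_force: [-1.8, 1.5, -1.3]
grip_width: -0.0002
gripper_force: 1.0
```

```bash
python3 -m crank '[[[-0.1,0,0],[0,0,0]],[[-0.1,0,0],[0,0,0]],[[0,0,0],[0,0,0]]]'; python3 s.py pics/w10.png
```

```text
clock: 10.65
tcp_pos: [0.5279, -0.1452, 0.1962]
orientation: [-0.526, -3.097, 0.0]
contact_force: [-2.3, 1.6, -0.0]
grip_width: -0.0003
gripper_force: 1.2
tcp gb [ 0.0227 -0.0378  0.1962] F [-2.7  0.8] clk 10.65 shift cm [ 0.37 -0.32  0.12] turn [-0. -0.  0.]
scene [ 0.053 -0.04   0.205  0.284  0.22 ] [239. 206.] 568 0.0026
knob x y z fore across [ 0.029 -0.026  0.217  0.151  0.136] n 1095 centroid [325. 302.] err 0.0022
knob x y z fore across [-0.005 -0.044  0.221 -0.025  0.219] n 520 centroid [301. 268.] err 0.0013
knob x y z fore across [-0.005 -0.031  0.22  -0.025  0.157] n 523 centroid [349. 268.] err 0.0014
```

```bash
python3 -m crank '[[[1,0,0],[0,0,0]],[[3,0,0],[0,0,0]],[[5,0,0],[0,0,0]],[[3,0,-4],[0,0,0]],[[0,0,-5],[0,0,0]]]'; python3 -m crank '[[[0,0,0],[0,0,0]],[[0,0,0],[0,0,0]]]'; python3 s.py pics/w11.png
python3 - <<'E'
from h import *
p,d=optics.grab_frame("top");cv2.imwrite("pics/t11.png",cv2.resize(p[130:310,230:500,::-1],None,fx=2,fy=2)); print(tilt(knob('top',d,p,G,.1)[0]))
E
```

```text
clock: 11.25
tcp_pos: [0.4088, -0.1051, 0.2844]
orientation: [-0.526, -3.09, -0.0]
contact_force: [1.9, 1.9, 0.6]
grip_width: 0.0003
gripper_force: 0.0
clock: 11.45
tcp_pos: [0.4156, -0.1055, 0.2877]
orientation: [0.525, 3.093, 0.005]
contact_force: [-0.2, 0.9, -0.5]
grip_width: 0.0004
gripper_force: 0.0
tcp gb [-0.0965 -0.0375  0.2877] F [-0.5  0.8] clk 11.45 shift cm [-11.51  -0.39   9.32] turn [0.004 0.004 0.001]
scene [ 0.055 -0.04   0.203  0.291  0.222] [239. 208.] 470 0.001
[ 0.037 -0.033  0.239  0.195  0.153]
```

View pics/t11.png

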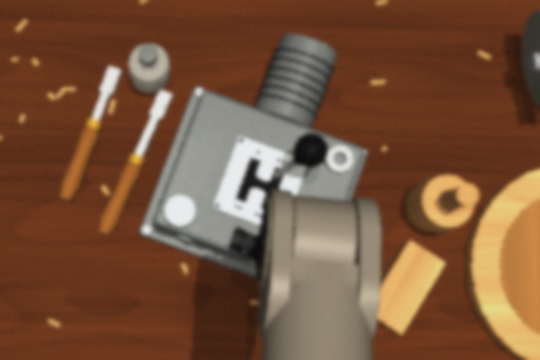

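The knob (311,151) is home in slot 3, the hand is clear, and the tools stand as before.

```bash
python3 -c "
from bench import r
print(r.hand_in())"
```

```text
the job is handed in; nothing more can be done
None
```

The lever is home in third gear: the last camera reading put it at about 0.29 fore and 0.22 across, in line with the 0.27 hard stop allowing for a few mm of camera error. The hand is clear, nothing else looked moved in the pictures, and the job was handed in at about 11.5 s, though no verdict was shown.

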